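# Shut the synth's service hatch and run in its captive knob screw

### The job

Swing the black service hatch of the beige synth shut and fasten it with the knurled captive knob screw that it carries: hold the knob lightly down against its spring (about 10 N on the thread, never more than 30 N while it rides on the thread's end), turn it back counter-clockwise until you feel it drop into the thread start, and only then run it in clockwise until its head is fully down on the hatch. Never turn it in clockwise before it has dropped, and leave the loose things on the bench and on the synth where they are.

Things in the scene. Friction and masses are not known exactly. Their poses are not given: they have to be found in the camera images.
- hatch_hinge (a point): middle of the hinge line of the hatch, level with the hatch's outer (upper) face. y axis: the hinge line; -x: from the hinge along the hatch to its free front edge, 125 mm away (towards the robot); z: normal of the outer face. The hatch is part of a beige synth case, fixed, 230 mm deep, 340 mm wide, deck 60 mm above the table
- hatch_edge (a point): point on the outer face of the hatch, 113 mm from the hinge line, 12 mm from the front edge, mid-width; axes as hatch_hinge. The hatch is a black metal plate with white lines, 125 x 140 x 4 mm; shut, its outer face lies level, 64 mm above the table. 50 mm to either side of this point along y the plate is clear of the knob, good for pushing it shut
- hatch (a joint): opening angle of the hatch in rad: 0 shut, grows as the front edge goes up, starts open at 0.35 to 0.8; a stiff hinge that stays where it is left and yields to about 3 N at the front edge
- knob_grip (a point): centre of the knob screw's grip: a knurled aluminium cylinder 32 mm across, 28 mm long, on a 19 mm neck; red index line on top along its x axis. Its axis (z, the hatch's normal) stands 107 mm from the hinge line, mid-width. This point is 24 mm above the hatch's outer face with the screw home, 38 mm above it when its spring holds it out
- knob_lift (a joint): height of the knob screw above home, in m: 0 = head fully down on the hatch; 0.014 = held right out by its spring (2.4 N there, 4.5 N at home). With the hatch shut: about 0.010 when the screw rides on the end face of the thread, 0.0044 when it has dropped into the thread start; from there the thread draws it down 14 mm a turn
- knob_turn (a joint): angle of the knob screw in rad, growing clockwise seen from above; starts at 0.95 to 1.35. The thread start is met 0.4 to 1.5 rad counter-clockwise of that, at an angle that differs each time and shows in no pose; just behind it (0.1 to 0.3 rad) a wall stops the dropped screw. Home is 2.2 to 2.7 rad clockwise of the wall; there it comes up hard
- socket: brass screw boss 38 mm across inside the synth, under the knob; origin on the knob's axis 6 mm above the table, end face of its two-start thread 50 mm above the table; it takes the push of the screw. Let go in the thread start, the screw is thrown out by its spring; once turned in by 0.5 rad it stays
- red_board: loose red circuit board 120 x 90 x 6 mm with black chips, lying on the table; origin under its centre
- breadboard: loose white breadboard 100 x 55 x 9 mm with jumper wires, lying on the table; origin under its centre
- solder_spool: aluminium-coloured solder spool, 60 mm across, 32 mm high, standing on its flange on the table; origin under its centre
- tip_cleaner: dark steel tin 64 mm across, 36 mm high, with brass wool; origin under its centre
- flux_jar: small amber jar 54 mm across, 50 mm high, black cap, paper label; origin under its centre
- screwdriver_grip (a point): red-handled screwdriver 190 mm long lying on the table; point in its handle
- spare_cap_center (a point): loose red plastic knob cap 18 mm across, 14 mm high, standing on the front strip of the synth's deck; its centre
- pot_center (a point): loose potentiometer, steel body 17 x 17 x 9 mm with a 14 mm brass shaft upward, standing on the front strip of the synth's deck; point 7 mm above the deck

How it is judged:
By the outcome, as a careful person would: the job done as asked, in the order asked, and still so for the second after the job is handed in, with the robot touching nothing.
It also fails if it takes over 67 s, if anything falls off the work surface, if the arm or the gripper's body presses on something with over 40 N, if the wrist force passes 120 N, or if a joint passes its speed limit or range.

### The arm

A 6-joint arm with a two-finger parallel gripper is mounted at the origin on the work surface. World frame = base frame: x ahead of the robot, y to its left, z up, the work surface at z = 0. Lengths are in m, angles in rad, forces in N, time in s.
With the tool pointing down it reaches from about 0.35 to 0.975 m from the base axis. Payload 4.9 kg.
Tool frame: the origin (TCP) lies midway between the tips of the shut fingers; the grasp point (between the pads) lies 19 mm behind it; z points along the fingers, y is the direction in which the jaws open and shut (so a half turn about z gives the same grasp; the last joint's range is limited). The gripper opens to 85 mm and grips with 20 to 120 N. Pads are 22 mm wide; open, the fingers measure 114 mm over their backs; the gripper's body (76 mm by 85 mm) begins 54 mm behind the grasp point. The pads swing forward as they close: fully open they stand 13 mm farther back than shut.
Start: joints at [0.982, 0.053, 1.613, -0, 1.476, -0.119], TCP at [0.283, 0.557, 0.231] pointing down, gripper open.
Joint ranges: [-3.01, 3.01], [-1.01, 2.22], [0.06, 2.58], [-1.02, 4.17], [0.09, 2.62], [-3.14, 3.14]. Speed limits (rad/s): [2.57, 2.57, 3.14, 3.14, 3.14, 3.14].

### API

Orientations are given as a unit quaternion [w, x, y, z].
In Python, from plant import state, grab_frame, camera_info, job_done, cut_out gives the robot as it stands.
- The arm moves only by the tool step_arm, never from a script. Its argument "moves" is a list of rows, each a list of 7 numbers: the shift along the tool's x, y, z in m, then the turn, a rotation vector about the tool's x, y, z in rad, then the finger opening in m, from 0 to 0.0854. A call has 1 to 8 rows; each row shifts and turns the commanded pose from where the row before left it, along the tool's axes as they then stand; what a row does not reach is not made up. A row lasts 1/10 s, in which the tool goes at most 50 mm and 8.59 degrees, less where a joint would pass 70% of its speed; a pose out of reach is approached as far as the arm can. A call is refused whole if a number of a shift passes 0.05 or a number of a turn 0.15, either way. A call with a gripper value outside its range is refused whole. The fingers move at their own pace and stop on an object; the grip force is fixed at half the most. Time passes only in rows, so rows that do not move let the fingers close. It gives the time, the measured TCP pose, the force and the opening at its end, in the units of the state.
- state(): the state, without advancing time (a new reading comes with each control period).
- grab_frame(name): name is "scene" or "top" or "wrist"; returns (picture, depth): 400x640x3 uint8, red, green, blue; 400x640 float32, m along the optical axis (not along the pixel's ray), 0 where there is no reading.
- camera_info(name): a dict with "intrinsics" (3x3 intrinsics, pixels), "world_from_camera" (4x4, takes a point from camera to world coordinates). Camera axes: x right, y down, z forward; pixel columns grow to the right and rows downward; lengths in m; the calibration is good to about 2 mm. A picture is of the moment at which its call begins: read the wrist's pose just before it. camera_info takes no time and is no camera call; for the wrist camera it gives the pose at the moment of the call.
- job_done(): hands the job in, once; it reports no verdict.
Trained networks look in the newest picture that a camera, given by its name, has taken for a name from the list of things; names that differ only in an ending like _2 or _b are one class to them, and where a whole thing is asked for, a point or a joint stands for the part that bears it (a point fixed in the world has none). Each returns a list of dicts, best first, with "conf" (0 to 1); they miss things now and then, are a little off and sometimes report something else, mostly with a low value. They report only what shows in the picture. A call takes as long as a camera call.
- cut_out(camera, query): "mask" (400x640 bool, what is visible of it) and "point" ([column, row] in pixels, amid what is visible of it).
The state is a dict: "time": time; "joint_pos": joint angles; "joint_vel": joint speeds; "joint_efforts": joint torques, N m; "tool_pos": TCP position; "tool_rot": TCP orientation; "contact_force": force on the tool from outside, world axes, zero at the start; "ft_torque": the same for the moment, N m; "gripper_width": opening from 0.0 (shut) to 1.0 (fully open).
Only numpy, scipy, OpenCV 4.12 (cv2) and the standard library are available. Lean on these libraries where they do the work, as an engineer would, in place of code of your own. Each camera call takes 0.05 s, during which the arm holds its last target.

## Working session

There is one attempt and no reset: what is moved stays moved. The work goes in short steps, Python scripts to look and compute and a tool call to move; the robot and the scene stay as the last step left them, time stands still between calls to the robot, and variables do not carry over. Pictures are saved under pics/ and viewed, and the job is handed in when it is done.

Besides the shell and the picture viewer there is one more tool, called after "Emit:" as name([rows], argument=value, ...), one row to a line, values as JSON. step_arm: Moves the arm, as the interface text tells. Its arguments: {"type":"object","properties":{"moves":{"type":"array"}},"required":["moves"]}

```bash
ls; mkdir -p pics
python3 - <<'E'
from plant import *
import cv2,numpy as np
s=state();print({k:np.round(v,3) for k,v in s.items()})
for c in ["scene","top"]:
    p,d=grab_frame(c);cv2.imwrite(f"pics/{c}0.png",p[:,:,::-1]);np.save(f"pics/{c}0_d.npy",d);np.save(f"pics/{c}0_i.npy",p)
    i=camera_info(c);print(c,np.round(i["intrinsics"],1).tolist(),np.round(i["world_from_camera"],3).tolist())
E
```

```text
pics
{'time': np.float64(0.0), 'joint_pos': array([ 0.982,  0.053,  1.614,  0.   ,  1.476, -0.119]), 'joint_vel': array([ 0.002, -0.001,  0.001,  0.001, -0.   ,  0.   ]), 'joint_efforts': array([-0.0000e+00, -3.9368e+01, -3.7018e+01, -0.0000e+00,  7.0000e-03,
        0.0000e+00]), 'tool_pos': array([0.283, 0.557, 0.23 ]), 'tool_rot': array([-0.   ,  0.233,  0.973, -0.001]), 'contact_force': array([-0.067,  0.003,  0.606]), 'ft_torque': array([ 0.009, -0.021,  0.011]), 'gripper_width': np.float64(1.0)}
scene [[469.3, 0.0, 317.3], [0.0, 469.3, 200.7], [0.0, 0.0, 1.0]] [[-0.285, 0.694, -0.661, 1.417], [0.958, 0.206, -0.197, 0.29], [-0.001, -0.69, -0.724, 1.074], [0.0, 0.0, 0.0, 1.0]]
top [[428.0, 0.0, 313.5], [0.0, 428.0, 195.9], [0.0, 0.0, 1.0]] [[-0.014, -0.996, 0.083, 0.43], [-1.0, 0.011, -0.029, 0.029], [0.028, -0.083, -0.996, 1.334], [0.0, 0.0, 0.0, 1.0]]
```

View pics/scene0.png

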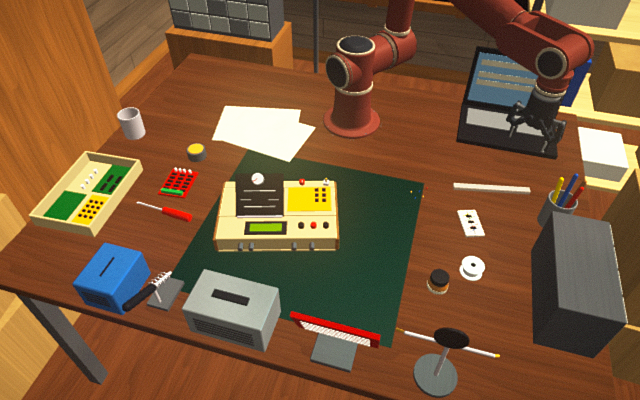

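View pics/top0.png

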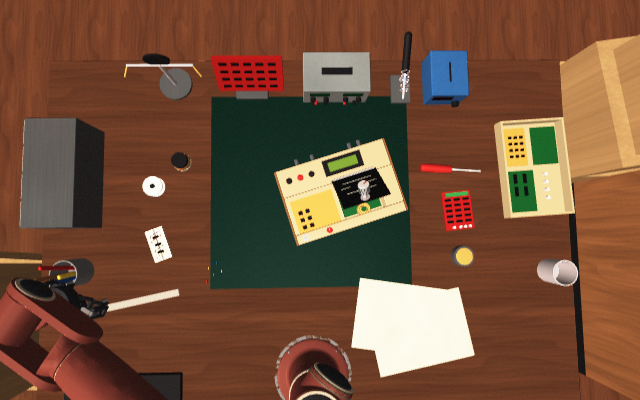

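```bash
cat > h.py <<'E'
from plant import *
import cv2,numpy as np
def world(c,d,m):
    i=camera_info(c);K=np.array(i["intrinsics"]);T=np.array(i["world_from_camera"])
    r,q=np.nonzero(m&(d>0));z=d[r,q]
    P=np.c_[(q-K[0,2])/K[0,0]*z,(r-K[1,2])/K[1,1]*z,z]
    return P@T[:3,:3].T+T[:3,3],r,q
def proj(c,P):
    i=camera_info(c);K=np.array(i["intrinsics"]);T=np.linalg.inv(np.array(i["world_from_camera"]))
    p=np.asarray(P)@T[:3,:3].T+T[:3,3];p=p@K.T;return p[:,:2]/p[:,2:]
E
python3 - <<'E'
from h import *
for c in ["top","scene"]:
    d=np.load(f"pics/{c}0_d.npy");img=np.load(f"pics/{c}0_i.npy")[:,:,::-1].copy()
    for n,col in [("hatch",(255,0,255)),("knob_lift",(0,255,255)),("spare_cap_center",(255,255,0)),("pot_center",(255,128,0))]:
        for k,r in enumerate(cut_out(c,n)[:2]):
            W,_,_=world(c,d,r["mask"])
            print(c,n,round(r["conf"],2),np.round(r["point"]),r["mask"].sum(),np.round(np.median(W,0),3) if len(W) else None,np.round(W.min(0),3),np.round(W.max(0),3))
            if k==0:
                np.save(f"pics/m_{c}_{n}.npy",r["mask"]); img[r["mask"]]=img[r["mask"]]//2+np.array(col,np.uint8)//2
    x0,y0=(265,125) if c=="top" else (205,150)
    cv2.imwrite(f"pics/{c}_crop.png",cv2.resize(img[y0:y0+130,x0:x0+150],None,fx=5,fy=4.6,interpolation=cv2.INTER_CUBIC))
print(state()["time"])
E
```

```text
top hatch 0.84 [362. 184.] 1514 [ 0.555 -0.139  0.113] [ 0.497 -0.24   0.011] [ 0.621 -0.064  0.185]
top knob_lift 0.72 [362. 188.] 171 [ 0.548 -0.144  0.171] [ 0.525 -0.168  0.096] [ 0.575 -0.126  0.185]
top spare_cap_center 0.48 [457. 210.] 1102 [ 0.494 -0.459  0.008] [ 0.432 -0.511 -0.006] [ 0.554 -0.411  0.024]
scene hatch 0.62 [260. 195.] 2103 [ 0.56  -0.138  0.103] [ 0.494 -0.217  0.059] [ 0.622 -0.065  0.182]
scene hatch 0.51 [472. 267.] 411 [0.584 0.478 0.031] [ 0.549  0.45  -0.001] [0.604 0.508 0.038]
0.5
```

View pics/top_crop.png

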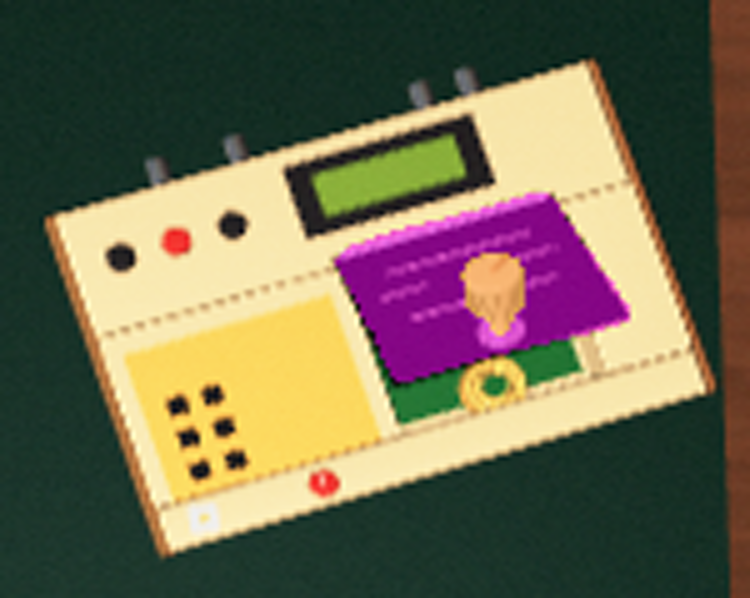

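View pics/scene_crop.png

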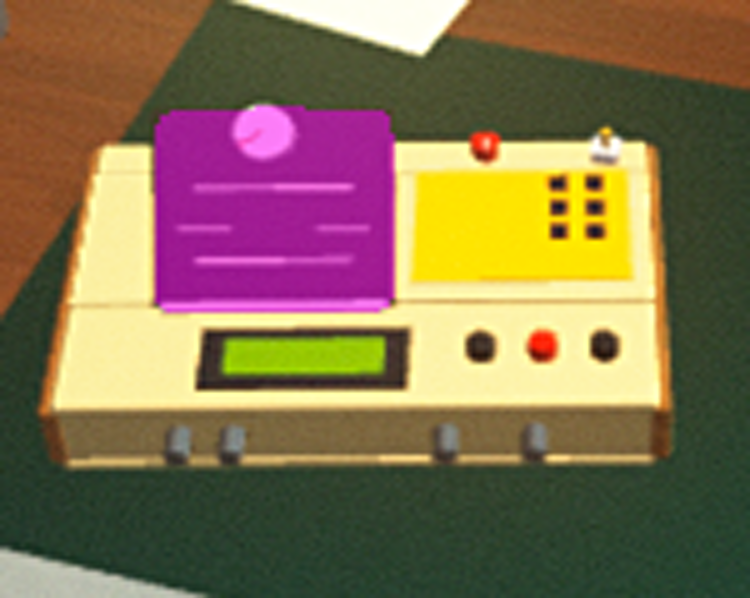

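Run:
```python
from h import *
for c in ["top","scene"]:
    d=np.load(f"pics/{c}0_d.npy");m=np.load(f"pics/m_{c}_hatch.npy")
    k=cv2.dilate(np.load(f"pics/m_top_knob_lift.npy").astype(np.uint8),np.ones((5,5)))>0 if c=="top" else np.zeros_like(m)
    m=cv2.erode(m.astype(np.uint8),np.ones((3,3)))>0
    W,_,_=world(c,d,m&~k)
    best=None;rng=np.random.default_rng(0)
    for _ in range(500):
        a=W[rng.choice(len(W),3,False)];n=np.cross(a[1]-a[0],a[2]-a[0]);
        if np.linalg.norm(n)<1e-6: continue
        n/=np.linalg.norm(n);inl=abs((W-a[0])@n)<.003
        if best is None or inl.sum()>best.sum(): best=inl
    A=W[best];ce=A.mean(0);n=np.linalg.svd(A-ce)[2][2];n*=np.sign(n[2])
    yaw=np.arctan2(n[1],n[0]);print(c,best.sum(),len(W),"n",n,"open",np.arccos(n[2]),"yaw of x",yaw)
    h=np.array([np.cos(yaw),np.sin(yaw),0]);l=np.array([-h[1],h[0],0])
    u=A@h;v=A@l
    print("x range",np.percentile(u,[0,1,99,100]),"y",np.percentile(v,[0,1,99,100]),"z",A[:,2].min(),A[:,2].max())
    # hinge: plane point at z .064
    t=ce+ (0.064-ce[2])/ (-n[0]*h[0]-n[1]*h[1]) *n[2]*h*1
    # along horizontal h: n.(p-ce)=0
    uh=ce@h-(0.064-ce[2])*n[2]/np.hypot(n[0],n[1]);print("hinge u",uh,"vmid",(v.min()+v.max())/2, "->",uh*h+(v.min()+v.max())/2*l)
# deck edges from top image: beige mask min-area rect
c="top";d=np.load("pics/top0_d.npy");W,r,q=world(c,d,np.ones_like(d,bool));s=(W[:,2]>.045)&(W[:,2]<.068)&(W[:,0]>.35)&(W[:,0]<.8)&(W[:,1]>-.32)&(W[:,1]<.2)
R=cv2.minAreaRect((W[s,:2]*1000).astype(np.float32));print(R,np.median(W[s,2]))
# boss
img=np.load("pics/top0_i.npy")
K=np.array(camera_info(c)["intrinsics"]);T=np.array(camera_info(c)["world_from_camera"])
def pz(px,z):
    r=T[:3,:3]@np.array([(px[0]-K[0,2])/K[0,0],(px[1]-K[1,2])/K[1,1],1]);return T[:3,3]+r*(z-T[2,3])/r[2]
print("boss",pz((265+493/5,125+383/4.6),.05))
for n,p in [("cap",(324,483)),("pot",(204,517))]: print(n,pz((265+p[0]/5,125+p[1]/4.6),.068))
```

```text
top 919 1000 n [0.64111342 0.19460711 0.74236221] open 0.7342071223228303 yaw of x 0.2947063825071083
x range [0.4470427  0.44897465 0.53802054 0.53915164] y [-0.36473492 -0.36289702 -0.23381253 -0.23264836] z 0.06305264992687043 0.14946010475035743
hinge u 0.5399010632195671 vmid -0.29869164369294454 -> [ 0.60338221 -0.12899522  0.        ]
scene 1269 1910 n [0.64384128 0.19269223 0.74049855] open 0.7369844419424179 yaw of x 0.2908009713337968
x range [0.4488704  0.45070891 0.53837503 0.54042479] y [-0.36021202 -0.35944883 -0.22973175 -0.22951832] z 0.061919441021732746 0.14590574787751265
hinge u 0.5382001631788963 vmid -0.29486516675463753 -> [ 0.60014722 -0.12817255  0.        ]
((561.4938354492188, -88.64328002929688), (248.6778106689453, 353.96246337890625), 17.09246826171875) 0.06062951281055895
boss [ 0.49766754 -0.15968777  0.05      ]
cap [ 0.43370877 -0.05537266  0.068     ]
pot [0.4129951  0.01573599 0.068     ]
```

Emit:
step_arm([
  [0,0,0,0,0,0.134,0],
  [0,0,0,0,0,0.134,0],
  [0,0,0,0,0,0.134,0],
  [0,0,0,0,0,0.134,0],
  [0,0,0,0,0,0.134,0],
  [0,0,0,0,0,0.134,0],
])

```text
time: 1.1
tool_pos: [0.2829, 0.5573, 0.2313]
tool_rot: [0.0, 0.597, 0.802, 0.0]
contact_force: [0.5, -0.1, -0.2]
gripper_width: 0.003
```

Emit:
step_arm([
  [-0.05,0,0,0,0,0,0],
  [-0.05,0,0,0,0,0,0],
  [-0.05,0,0,0,0,0,0],
  [-0.05,0,0,0,0,0,0],
  [-0.05,0,0,0,0,0,0],
  [-0.05,0,0,0,0,0,0],
  [-0.05,0,0,0,0,0,0],
  [-0.05,0,0,0,0,0,0],
])

```text
time: 1.9
tool_pos: [0.4002, 0.173, 0.2317]
tool_rot: [0.0, 0.595, 0.804, 0.001]
contact_force: [0.4, 0.1, 0.0]
gripper_width: -0.003
```

```bash
cat >> h.py <<'E'
hng=np.array([.602,-.1285]);yw=.294;hh=np.array([np.cos(yw),np.sin(yw)]);ll=np.array([-hh[1],hh[0]])
def rep():
    from scipy.spatial.transform import Rotation as R
    s=state();q=s["tool_rot"];M=R.from_quat([q[1],q[2],q[3],q[0]]).as_matrix()
    p=s["tool_pos"];e=p[:2]-hng
    print("t",round(float(s["time"]),2),"p",np.round(p,4),"hatchframe u,v mm",np.round([e@hh*1e3,e@ll*1e3],1),"j",np.round(s["joint_pos"],3),"F",np.round(s["contact_force"],1),"T",np.round(s["ft_torque"],2),"w",round(float(s["gripper_width"]),3))
    print("tool x ang",np.arctan2(M[1,0],M[0,0]),"z",np.round(M[:,2],4));return s,M
E
python3 -c "from h import *;rep()"
```

```text
t 1.9 p [0.4002 0.173  0.2317] hatchframe u,v mm [-105.8  347. ] j [ 0.237 -0.429  2.031 -0.     1.538 -0.061] F [0.4 0.1 0. ] T [-0.06 -0.04  0.04] w -0.003
tool x ang 1.8682802799341216 z [ 1.4e-03  3.0e-04 -1.0e+00]
```

Emit:
step_arm([
  [-0.048,0.005,0,0,0,0,0],
  [-0.048,0.005,0,0,0,0,0],
  [-0.048,0.005,0,0,0,0,0],
  [-0.048,0.005,0,0,0,0,0],
  [-0.048,0.006,0,0,0,0,0],
  [-0.048,0.006,0.0,0,0,0,0],
  [0,0,0.03,0,0,0,0],
  [0,0,0.02,0,0,0,0],
])

```text
time: 2.7
tool_pos: [0.5151, -0.0929, 0.1803]
tool_rot: [-0.0, 0.596, 0.803, -0.0]
contact_force: [-0.0, 0.8, -0.6]
gripper_width: 0.001
```

```bash
python3 -c "
from h import *;rep()
for c in ['scene','wrist']:
    p,d=grab_frame(c);cv2.imwrite(f'pics/{c}1.png',p[:,:,::-1])
    if c=='scene': cv2.imwrite('pics/scene1c.png',cv2.resize(p[120:270,190:370,::-1],None,fx=4,fy=4))
rep()"
```

```text
t 2.7 p [ 0.5151 -0.0929  0.1803] hatchframe u,v mm [-72.9  59.3] j [-0.321 -0.156  1.9    0.     1.398 -0.615] F [-0.   0.8 -0.6] T [0.01 0.02 0.01] w 0.001
tool x ang 1.8648672984984627 z [-3.e-04  2.e-04 -1.e+00]
t 2.8 p [ 0.5128 -0.0911  0.1776] hatchframe u,v mm [-74.6  61.7] j [-0.319 -0.155  1.904  0.     1.4   -0.615] F [ 0.2 -0.1 -0.9] T [0.02 0.07 0.06] w -0.0
tool x ang 1.8667761745273688 z [-0.0066  0.0022 -1.    ]
```

View pics/scene1c.png

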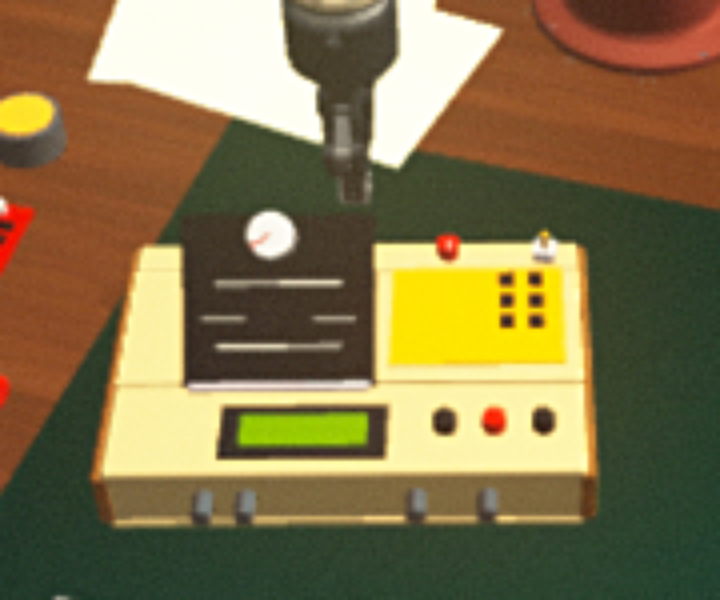

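View pics/wrist1.png

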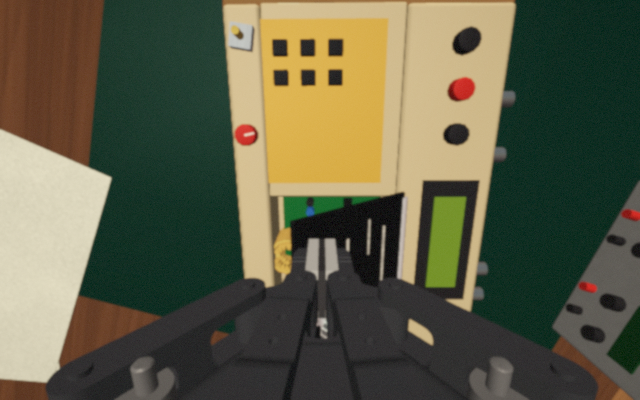

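Emit:
step_arm([
  [-0.012,0,0,0,0,0,0],
  [0,0,0,0,0,0,0],
  [0,0,0.015,0,0,0,0],
  [0,0,0.008,0,0,0,0],
  [0,0,0.005,0,0,0,0],
  [0,0,0.004,0,0,0,0],
])

```text
time: 3.4
tool_pos: [0.518, -0.1024, 0.1483]
tool_rot: [-0.001, 0.595, 0.804, -0.0]
contact_force: [-0.5, 0.1, -0.2]
gripper_width: 0.001
```

```bash
python3 -c "from h import *;rep()"
```

```text
t 3.4 p [ 0.518  -0.1024  0.1483] hatchframe u,v mm [-72.9  49.3] j [-0.336 -0.113  1.917  0.     1.339 -0.633] F [-0.5  0.1 -0.2] T [-0.03 -0.02 -0.03] w 0.001
tool x ang 1.8681071961153277 z [-1.1e-03  4.0e-04 -1.0e+00]
```

Emit:
step_arm([
  [0,0,0.005,0,0,0,0],
  [0,-0.002,0.005,0,0,0,0],
  [0,-0.004,0.006,0,0,0,0],
  [0,-0.004,0.006,0,0,0,0],
])

```text
time: 3.8
tool_pos: [0.5088, -0.1058, 0.1273]
tool_rot: [0.0, 0.595, 0.804, 0.0]
contact_force: [0.2, -0.3, 2.0]
gripper_width: 0.0
```

Emit:
step_arm([
  [0,-0.003,0.006,0,0,0,0],
  [0,-0.003,0.006,0,0,0,0],
  [0,-0.002,0.006,0,0,0,0],
  [0,-0.002,0.006,0,0,0,0],
])

```text
time: 4.2
tool_pos: [0.499, -0.1086, 0.1027]
tool_rot: [-0.0, 0.595, 0.804, -0.0]
contact_force: [0.6, 0.9, 0.6]
gripper_width: -0.0
```

```bash
python3 -c "from h import *;rep()
p,d=grab_frame('scene');cv2.imwrite('pics/scene2c.png',cv2.resize(p[120:270,190:370,::-1],None,fx=4,fy=4))"
```

```text
t 4.2 p [ 0.499  -0.1086  0.1027] hatchframe u,v mm [-92.9  48.9] j [-0.36  -0.106  1.991 -0.     1.256 -0.657] F [0.6 0.9 0.6] T [-0.05  0.06 -0.04] w -0.0
tool x ang 1.867691888740456 z [-2.e-04  0.e+00 -1.e+00]
```

View pics/scene2c.png

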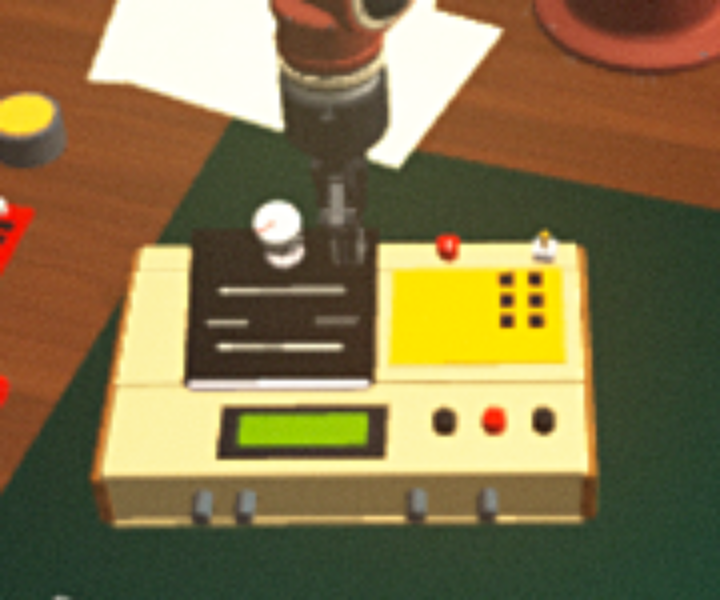

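Emit:
step_arm([
  [0,-0.002,0.006,0,0,0,0],
  [0,-0.001,0.006,0,0,0,0],
  [0,-0.001,0.006,0,0,0,0],
  [0,-0.001,0.006,0,0,0,0],
  [0,0,0.005,0,0,0,0],
])

```text
time: 4.75
tool_pos: [0.4942, -0.11, 0.0735]
tool_rot: [-0.0, 0.595, 0.804, -0.0]
contact_force: [0.1, -0.7, 0.8]
gripper_width: -0.004
```

Emit:
step_arm([
  [0,0,0.004,0,0,0,0],
  [0,0,0.002,0,0,0,0],
  [0,0,0.001,0,0,0,0],
  [0,0,0,0,0,0,0],
])

```text
time: 5.15
tool_pos: [0.4945, -0.11, 0.0672]
tool_rot: [-0.0, 0.595, 0.804, 0.0]
contact_force: [0.2, 0.6, 0.0]
gripper_width: 0.002
```

```bash
python3 -c "from h import *;rep()"
```

```text
t 5.15 p [ 0.4945 -0.11    0.0672] hatchframe u,v mm [-97.5  48.9] j [-0.366 -0.068  2.021  0.     1.188 -0.663] F [0.2 0.6 0. ] T [-0.04 -0.01  0.01] w 0.002
tool x ang 1.8677833035379097 z [ 1.e-04  1.e-04 -1.e+00]
```

Emit:
step_arm([
  [0,0,0.001,0,0,0,0],
  [0,0,0.001,0,0,0,0],
  [0,0,0,0,0,0,0],
])

```text
time: 5.45
tool_pos: [0.4946, -0.1101, 0.0653]
tool_rot: [0.0, 0.595, 0.804, 0.0]
contact_force: [0.2, 0.0, -0.3]
gripper_width: 0.002
```

Emit:
step_arm([
  [0,0,0.001,0,0,0,0],
  [0,0,0,0,0,0,0],
])

```text
time: 5.65
tool_pos: [0.4945, -0.11, 0.0642]
tool_rot: [0.0, 0.595, 0.804, 0.0]
contact_force: [-0.0, 0.5, -0.6]
gripper_width: 0.003
```

Emit:
step_arm([
  [0,0,0.001,0,0,0,0],
  [0,0,0,0,0,0,0],
])

```text
time: 5.85
tool_pos: [0.4946, -0.1101, 0.064]
tool_rot: [-0.0, 0.595, 0.804, -0.0]
contact_force: [-2.8, 0.9, 4.9]
gripper_width: -0.001
```

Emit:
step_arm([
  [0,0,0.0005,0,0,0,0],
  [0,0,0,0,0,0,0],
])

```text
time: 6.05
tool_pos: [0.4946, -0.11, 0.0639]
tool_rot: [-0.0, 0.595, 0.804, -0.0]
contact_force: [-3.8, 1.7, 8.5]
gripper_width: 0.002
```

```bash
python3 -c "from h import *;rep()
p,d=grab_frame('scene');cv2.imwrite('pics/scene3c.png',cv2.resize(p[120:270,190:370,::-1],None,fx=4,fy=4))"
```

```text
t 6.05 p [ 0.4946 -0.11    0.0639] hatchframe u,v mm [-97.4  48.8] j [-0.366 -0.062  2.022 -0.     1.182 -0.663] F [-3.8  1.7  8.5] T [ 0.23  0.65 -0.02] w 0.002
tool x ang 1.86791816878173 z [-5.e-04  1.e-04 -1.e+00]
```

View pics/scene3c.png

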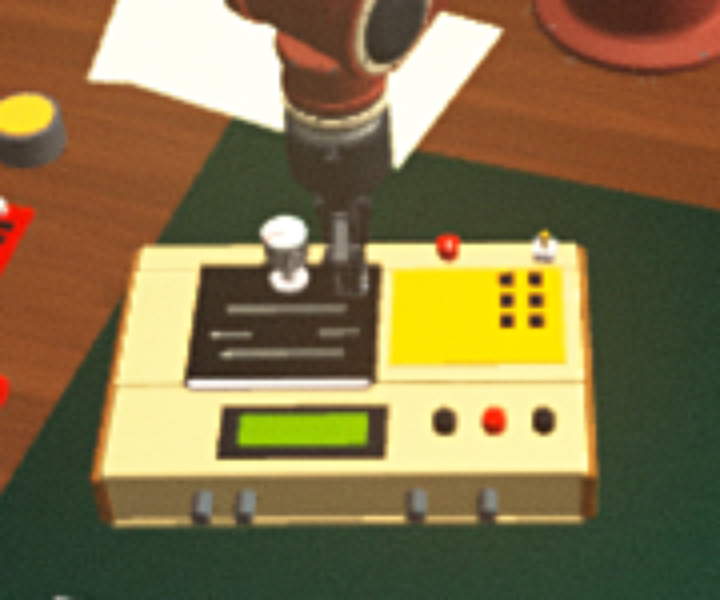

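Emit:
step_arm([
  [0,0,-0.01,0,0,0,0],
  [0,0,-0.03,0,0,0,0],
  [0,0,-0.04,0,0,0,0],
  [0,0,-0.04,0,0,0,0.0854],
  [-0.02,-0.01,-0.01,0,0,0,0.0854],
  [-0.029,0,0,0,0,0,0.0854],
  [0,0,0,0,0,0,0.0854],
  [0,0,0,0,0,0,0.0854],
])

```text
time: 6.9
tool_pos: [0.4991, -0.16, 0.1928]
tool_rot: [-0.0, 0.595, 0.804, 0.0]
contact_force: [-0.3, 0.3, -0.5]
gripper_width: 0.846
```

Run:
```python
from h import *
rep()
for c in ['top','scene','wrist']:
    T=np.array(camera_info(c)["world_from_camera"])
    p,d=grab_frame(c);np.save(f'pics/{c}4_d.npy',d);cv2.imwrite(f'pics/{c}4.png',p[:,:,::-1])
    for n in ["knob_lift","hatch"]:
        for r in cut_out(c,n)[:1]:
            W,_,_=world(c,d,r["mask"]);z=W[:,2]
            print(c,n,r["conf"],r["mask"].sum(),r["point"],np.round(np.median(W,0),4),np.round(np.percentile(z,[5,50,95]),4))
            if n=="knob_lift":
                s=(z>.108)&(z<.125)
                if s.sum()>5: print(" top face:",s.sum(),np.round(W[s].mean(0),4),np.round(W[s].min(0),4),np.round(W[s].max(0),4))
            else:
                e=W[:,:2]-hng;u=e@hh;v=e@ll;s=(z<.075)&(z>.055);A=np.c_[u[s],v[s],np.ones(s.sum())];print(" plane",np.linalg.lstsq(A,z[s],rcond=None)[0],u[s].min(),u[s].max(),v[s].min(),v[s].max())
cv2.imwrite('pics/wrist4c.png',cv2.resize(cv2.imread('pics/wrist4.png'),None,fx=1.2,fy=1.2))
rep()
```

```text
t 6.9 p [ 0.4991 -0.16    0.1928] hatchframe u,v mm [-107.6   -0.3] j [-0.452 -0.164  1.886  0.     1.42  -0.748] F [-0.3  0.3 -0.5] T [-0.05  0.02  0.05] w 0.846
tool x ang 1.8668269650078826 z [-2.e-04  5.e-04 -1.e+00]
top hatch 0.8 1119 [349.2, 184.1] [ 0.552  -0.1156  0.0646] [0.0598 0.0646 0.0691]
 plane [0.0011754  0.00019674 0.06441114] -0.12635245280410615 0.005320834556989558 -0.06758605997030784 0.07102430078858106
scene knob_lift 0.71 129 [259.0, 181.7] [ 0.5049 -0.1565  0.1099] [0.0863 0.1099 0.1171]
 top face: 69 [ 0.5005 -0.1578  0.1137] [ 0.4842 -0.1736  0.1084] [ 0.5151 -0.1439  0.1194]
scene hatch 0.73 1657 [261.7, 201.3] [ 0.5401 -0.1487  0.0644] [0.0606 0.0644 0.1071]
 plane [0.00230477 0.00050453 0.06430654] -0.14953314751967028 0.005066842699379007 -0.0690849081740401 0.07126168056644835
wrist knob_lift 0.83 1495 [319.7, 206.9] [ 0.4968 -0.1582  0.1143] [0.0968 0.1143 0.1155]
 top face: 1316 [ 0.4973 -0.1599  0.1142] [ 0.4812 -0.1776  0.108 ] [ 0.5139 -0.1444  0.1169]
wrist hatch 0.62 18812 [365.6, 189.3] [ 0.5396 -0.1403  0.0647] [0.0635 0.0647 0.114 ]
 plane [ 0.00382576 -0.00132887  0.06493157] -0.12768650874280524 0.0024050869810689165 -0.07066758713729121 0.06946037802764697
t 7.35 p [ 0.4992 -0.1595  0.1927] hatchframe u,v mm [-1.073e+02  1.000e-01] j [-0.451 -0.164  1.886  0.     1.42  -0.749] F [-0.7 -0.5  0.5] T [-0.06  0.    0.02] w 0.998
tool x ang 1.8683025023742303 z [-1.e-04  1.e-04 -1.e+00]
```

View pics/wrist4.png

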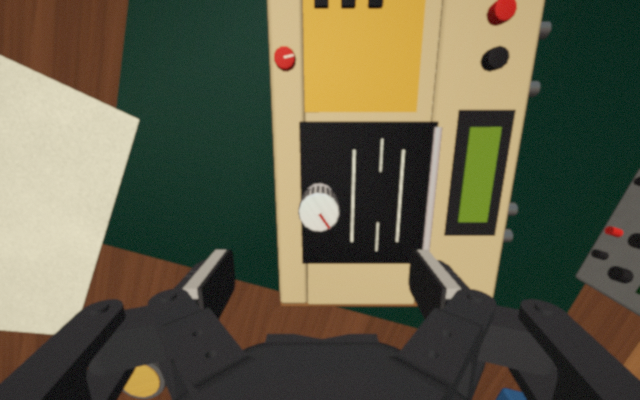

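```bash
python3 -c "
import cv2
a=cv2.imread('pics/top4.png')[125:255,265:415];b=cv2.imread('pics/scene4.png')[130:260,190:340]
import numpy as np
cv2.imwrite('pics/ts4.png',cv2.resize(np.hstack([a,b]),None,fx=2.6,fy=2.6,interpolation=cv2.INTER_CUBIC))"
```

```text
(no output)
```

View pics/ts4.png

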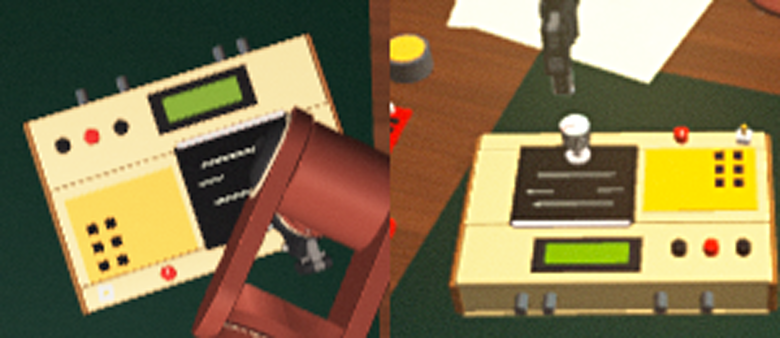

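Emit:
step_arm([
  [0,-0.001,0.02,0,0,0,0.0854],
  [0,0,0.03,0,0,0,0.0854],
  [0,0,0.03,0,0,0,0.08],
  [0,0,0.02,0,0,0,0.07],
  [0,0,0.01,0,0,0,0.06],
  [0,0,0,0,0,0,0.05],
  [0,0,0,0,0,0,0.045],
])

```text
time: 8.05
tool_pos: [0.499, -0.1604, 0.0838]
tool_rot: [0.001, 0.595, 0.804, 0.0]
contact_force: [0.4, -0.3, 0.4]
gripper_width: 0.524
```

Run:
```python
from h import *
rep()
a=[]
for c in ['scene','wrist']:
    p,d=grab_frame(c);a.append(p[:,:,::-1])
cv2.imwrite('pics/s5.png',cv2.resize(a[0][120:250,190:350],None,fx=4,fy=4,interpolation=cv2.INTER_CUBIC));cv2.imwrite('pics/w5.png',a[1])
rep()
```

```text
t 8.05 p [ 0.499  -0.1604  0.0838] hatchframe u,v mm [-107.9   -0.6] j [-0.453 -0.049  1.973  0.     1.216 -0.75 ] F [ 0.4 -0.3  0.4] T [-0.04  0.02 -0.01] w 0.524
tool x ang 1.8679058224241731 z [ 1.3e-03 -6.0e-04 -1.0e+00]
t 8.15 p [ 0.4995 -0.1606  0.0846] hatchframe u,v mm [-107.4   -1. ] j [-0.453 -0.05   1.972  0.     1.216 -0.75 ] F [0.4 0.2 0. ] T [-0.05  0.02 -0.02] w 0.53
tool x ang 1.8678592512015315 z [ 0.0027 -0.0013 -1.    ]
```

View pics/s5.png

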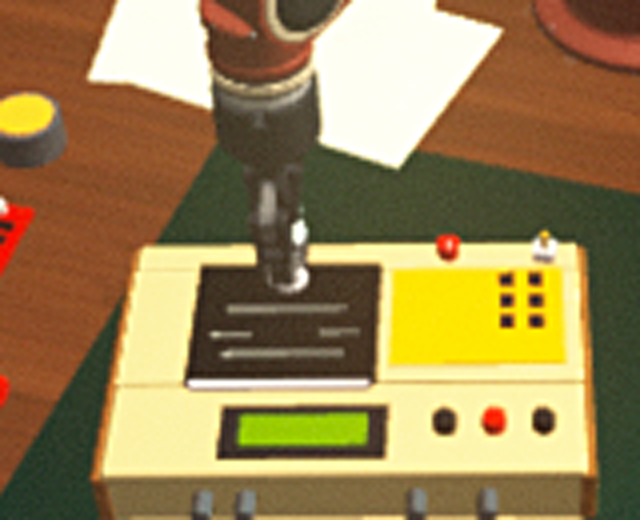

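View pics/w5.png

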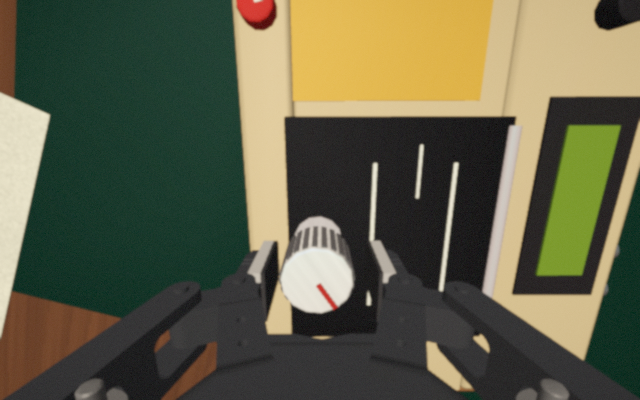

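Emit:
step_arm([
  [0,0,0,0,0,0,0.034],
  [0,0,0,0,0,0,0.02],
  [0,0,0,0,0,0,0.01],
  [0,0,0,0,0,0,0.01],
])

```text
time: 8.55
tool_pos: [0.4975, -0.1611, 0.0835]
tool_rot: [-0.0, 0.595, 0.804, -0.001]
contact_force: [-6.1, -2.8, 1.8]
gripper_width: 0.359
```

Run:
```python
from h import *
rep()
```

```text
t 8.55 p [ 0.4975 -0.1611  0.0835] hatchframe u,v mm [-109.5   -0.9] j [-0.454 -0.049  1.974 -0.003  1.218 -0.75 ] F [-6.1 -2.8  1.8] T [-0.43  0.74  0.04] w 0.359
tool x ang 1.8680502285465392 z [-0.0021 -0.0021 -1.    ]
```

Emit:
step_arm([
  [0,-0.0012,0,0,0,0,0.01],
  [0,0,0.001,0,0,0,0.01],
  [0,0,0.001,0,0,0,0.01],
  [0,0,0,0,0,0,0.01],
])

```text
time: 8.95
tool_pos: [0.4974, -0.1611, 0.0813]
tool_rot: [0.001, 0.595, 0.804, -0.0]
contact_force: [-3.3, -3.5, 3.0]
gripper_width: 0.352
```

Run:
```python
from h import *
rep()
```

```text
t 8.95 p [ 0.4974 -0.1611  0.0813] hatchframe u,v mm [-109.5   -0.9] j [-4.550e-01 -4.800e-02  1.977e+00 -1.000e-03  1.212e+00 -7.520e-01] F [-3.3 -3.5  3. ] T [-0.58  0.38  0.06] w 0.352
tool x ang 1.8678445078100923 z [ 6.0e-04 -1.4e-03 -1.0e+00]
```

Emit:
step_arm([
  [-0.0005,-0.0008,0.0005,0,0,0,0.01],
  [0,0,0.0005,0,0,0,0.01],
  [0,0,0,0,0,0,0.01],
])

```text
time: 9.25
tool_pos: [0.4974, -0.1611, 0.0811]
tool_rot: [0.001, 0.595, 0.804, 0.001]
contact_force: [-3.4, -0.7, 6.3]
gripper_width: 0.358
```

Emit:
step_arm([
  [0,0,0.0005,0,0,0,0.01],
  [0,0,0,0,0,0,0.01],
])

```text
time: 9.45
tool_pos: [0.4975, -0.1612, 0.081]
tool_rot: [0.001, 0.595, 0.804, 0.001]
contact_force: [-3.1, 0.2, 8.9]
gripper_width: 0.356
```

Emit:
step_arm([
  [0,0,0.0005,0,0,0,0.01],
  [0,0,0,0,0,0,0.01],
])

```text
time: 9.65
tool_pos: [0.4975, -0.1612, 0.0809]
tool_rot: [0.001, 0.595, 0.804, 0.0]
contact_force: [-4.9, 0.5, 11.8]
gripper_width: 0.358
```

Emit:
step_arm([
  [0,0,0,0,0,-0.04,0.01],
  [0,0,0,0,0,-0.04,0.01],
  [0,0,0,0,0,-0.04,0.01],
  [0,0,0,0,0,-0.04,0.01],
])

```text
time: 10.05
tool_pos: [0.4976, -0.1611, 0.0809]
tool_rot: [0.001, 0.528, 0.849, 0.001]
contact_force: [-4.9, 1.0, 10.1]
gripper_width: 0.357
```

Run:
```python
from h import *
rep()
```

```text
t 10.05 p [ 0.4976 -0.1611  0.0809] hatchframe u,v mm [-109.3   -1. ] j [-4.560e-01 -4.800e-02  1.977e+00  1.000e-03  1.211e+00 -9.150e-01] F [-4.9  1.  10.1] T [ 0.09  0.63 -0.06] w 0.357
tool x ang 2.0291473498803825 z [ 2.e-03  3.e-04 -1.e+00]
```

Emit:
step_arm([
  [0,0,0.0002,0,0,-0.04,0.01],
  [0,0,0,0,0,-0.04,0.01],
  [0,0,0,0,0,-0.04,0.01],
])

```text
time: 10.35
tool_pos: [0.4978, -0.161, 0.0808]
tool_rot: [0.001, 0.476, 0.879, 0.001]
contact_force: [-3.6, 1.3, 11.9]
gripper_width: 0.358
```

Emit:
step_arm([
  [0,0,0,0,0,-0.04,0.01],
  [0,0,0,0,0,-0.04,0.01],
])

```text
time: 10.55
tool_pos: [0.4978, -0.161, 0.0808]
tool_rot: [0.001, 0.441, 0.898, 0.001]
contact_force: [-4.2, 1.7, 11.9]
gripper_width: 0.358
```

Emit:
step_arm([
  [0,0,0,0,0,-0.04,0.01],
  [0,0,0,0,0,0,0.01],
])

```text
time: 10.75
tool_pos: [0.4979, -0.1609, 0.0808]
tool_rot: [0.001, 0.423, 0.906, 0.001]
contact_force: [-3.6, 0.9, 11.7]
gripper_width: 0.358
```

Emit:
step_arm([
  [0,0,0,0,0,-0.04,0.01],
  [0,0,0,0,0,0,0.01],
])

```text
time: 10.95
tool_pos: [0.4979, -0.1609, 0.0809]
tool_rot: [0.001, 0.405, 0.914, 0.001]
contact_force: [-2.5, 2.3, 11.0]
gripper_width: 0.356
```

Run:
```python
from h import *
rep()
p,d=grab_frame('wrist');cv2.imwrite('pics/w6.png',p[:,:,::-1])
```

```text
t 10.95 p [ 0.4979 -0.1609  0.0809] hatchframe u,v mm [-109.    -0.9] j [-0.456 -0.048  1.977  0.002  1.21  -1.194] F [-2.5  2.3 11. ] T [0.28 0.56 0.09] w 0.356
tool x ang 2.3084788528851905 z [ 2.6e-03  7.0e-04 -1.0e+00]
```

View pics/w6.png

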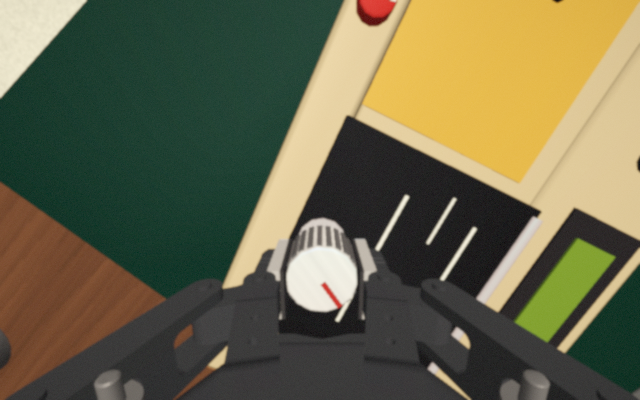

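Emit:
step_arm([
  [0,0,0.0001,0,0,-0.04,0.01],
  [0,0,0,0,0,0,0.01],
])

```text
time: 11.2
tool_pos: [0.4979, -0.1609, 0.0808]
tool_rot: [0.001, 0.386, 0.922, 0.001]
contact_force: [-3.9, 1.8, 11.1]
gripper_width: 0.354
```

Emit:
step_arm([
  [0,0,0,0,0,-0.04,0.01],
  [0,0,0,0,0,0,0.01],
])

```text
time: 11.4
tool_pos: [0.498, -0.1608, 0.0808]
tool_rot: [0.001, 0.368, 0.93, 0.001]
contact_force: [-3.6, 1.9, 11.9]
gripper_width: 0.359
```

Emit:
step_arm([
  [0,0,0,0,0,-0.04,0.01],
  [0,0,0,0,0,0,0.01],
])

```text
time: 11.6
tool_pos: [0.498, -0.1608, 0.0808]
tool_rot: [0.001, 0.349, 0.937, 0.001]
contact_force: [-2.5, 2.8, 12.0]
gripper_width: 0.356
```

Emit:
step_arm([
  [0,0,0,0,0,-0.04,0.01],
  [0,0,0,0,0,0,0.01],
])

```text
time: 11.8
tool_pos: [0.498, -0.1608, 0.0808]
tool_rot: [0.001, 0.33, 0.944, 0.001]
contact_force: [-3.0, 1.5, 10.9]
gripper_width: 0.353
```

Emit:
step_arm([
  [0,0,0,0,0,-0.04,0.01],
  [0,0,0,0,0,0,0.01],
])

```text
time: 12.0
tool_pos: [0.498, -0.1608, 0.0807]
tool_rot: [0.001, 0.311, 0.95, 0.001]
contact_force: [-2.9, 2.0, 10.6]
gripper_width: 0.355
```

Emit:
step_arm([
  [0,0,0,0,0,-0.04,0.01],
  [0,0,0,0,0,0,0.01],
])

```text
time: 12.2
tool_pos: [0.498, -0.1607, 0.0805]
tool_rot: [0.001, 0.292, 0.956, 0.001]
contact_force: [-2.0, 2.4, 10.0]
gripper_width: 0.361
```

Emit:
step_arm([
  [0,0,0,0,0,-0.04,0.01],
  [0,0,0,0,0,0,0.01],
])

```text
time: 12.4
tool_pos: [0.498, -0.1606, 0.08]
tool_rot: [0.001, 0.273, 0.962, 0.001]
contact_force: [-1.3, 2.0, 7.8]
gripper_width: 0.355
```

Emit:
step_arm([
  [0,0,0.0006,0,0,0,0.01],
  [0,0,0,0,0,0,0.01],
])

```text
time: 12.6
tool_pos: [0.4981, -0.1606, 0.0798]
tool_rot: [0.001, 0.273, 0.962, 0.001]
contact_force: [-1.2, 1.3, 10.1]
gripper_width: 0.36
```

Emit:
step_arm([
  [0,0,0,0,0,-0.03,0.01],
  [0,0,0,0,0,0,0.01],
])

```text
time: 12.8
tool_pos: [0.498, -0.1606, 0.0797]
tool_rot: [0.001, 0.259, 0.966, 0.001]
contact_force: [-1.4, 2.3, 8.7]
gripper_width: 0.355
```

Emit:
step_arm([
  [0,0,0.0003,0,0,-0.03,0.01],
  [0,0,0,0,0,0,0.01],
])

```text
time: 13.0
tool_pos: [0.498, -0.1605, 0.0791]
tool_rot: [0.001, 0.244, 0.97, 0.001]
contact_force: [-0.7, 2.5, 6.5]
gripper_width: 0.36
```

Emit:
step_arm([
  [0,0,0.0002,0,0,-0.03,0.01],
  [0,0,0,0,0,0,0.01],
])

```text
time: 13.2
tool_pos: [0.498, -0.1605, 0.0784]
tool_rot: [0.002, 0.23, 0.973, 0.001]
contact_force: [1.3, 1.5, 4.6]
gripper_width: 0.356
```

Run:
```python
from h import *
rep()
p,d=grab_frame('wrist');cv2.imwrite('pics/w7.png',p[:,:,::-1])
```

```text
t 13.2 p [ 0.498  -0.1605  0.0784] hatchframe u,v mm [-108.8   -0.5] j [-0.456 -0.045  1.979  0.003  1.205 -1.564] F [1.3 1.5 4.6] T [ 0.43 -0.36  0.06] w 0.356
tool x ang 2.6776791714883355 z [ 0.0035  0.0013 -1.    ]
```

View pics/w7.png

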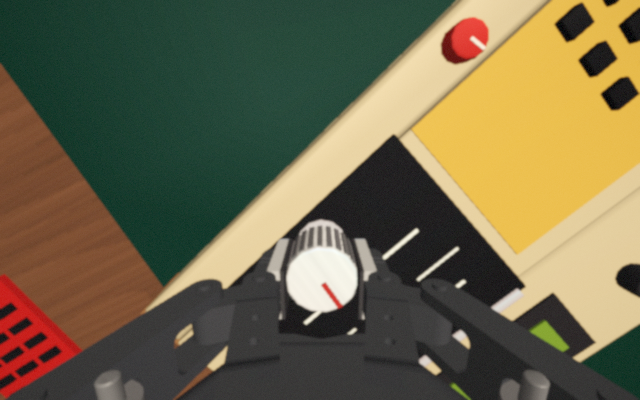

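Emit:
step_arm([
  [0,0,0.001,0,0,0,0.01],
  [0,0,0,0,0,0,0.01],
])

```text
time: 13.45
tool_pos: [0.4979, -0.1606, 0.0767]
tool_rot: [0.002, 0.23, 0.973, 0.001]
contact_force: [5.2, 3.5, 2.7]
gripper_width: 0.357
```

Emit:
step_arm([
  [0,0,0.0005,0,0,0,0.01],
  [0,0,0,0,0,0,0.01],
])

```text
time: 13.65
tool_pos: [0.4979, -0.1606, 0.0762]
tool_rot: [0.002, 0.23, 0.973, 0.001]
contact_force: [5.7, 3.4, 2.6]
gripper_width: 0.359
```

Emit:
step_arm([
  [-0.0004,0.0006,0.0005,0,0,0,0.01],
  [0,0,0,0,0,0,0.01],
])

```text
time: 13.85
tool_pos: [0.4979, -0.1605, 0.0755]
tool_rot: [0.001, 0.23, 0.973, 0.0]
contact_force: [4.0, 3.4, 2.2]
gripper_width: 0.355
```

Emit:
step_arm([
  [0,0,0.0005,0,0,0,0.01],
  [0,0,0,0,0,0,0.01],
])

```text
time: 14.05
tool_pos: [0.4979, -0.1606, 0.0753]
tool_rot: [0.001, 0.23, 0.973, 0.001]
contact_force: [4.1, 2.0, 4.4]
gripper_width: 0.361
```

Emit:
step_arm([
  [0,0,0.0005,0,0,0,0.01],
  [0,0,0,0,0,0,0.01],
])

```text
time: 14.25
tool_pos: [0.4979, -0.1605, 0.0751]
tool_rot: [0.001, 0.23, 0.973, 0.001]
contact_force: [4.5, 4.2, 5.3]
gripper_width: 0.356
```

Run:
```python
from h import *
rep()
```

```text
t 14.25 p [ 0.4979 -0.1605  0.0751] hatchframe u,v mm [-108.9   -0.5] j [-4.550e-01 -3.900e-02  1.979e+00  1.000e-03  1.200e+00 -1.562e+00] F [4.5 4.2 5.3] T [ 0.74 -0.6   0.02] w 0.356
tool x ang 2.677485114084556 z [ 1.8e-03  7.0e-04 -1.0e+00]
```

Emit:
step_arm([
  [-0.0002,0.0005,0.0003,0,0,0.05,0.01],
  [0,0,0.0001,0,0,0.05,0.01],
  [0,0,0,0,0,0,0.01],
])

```text
time: 14.55
tool_pos: [0.498, -0.1606, 0.0748]
tool_rot: [0.0, 0.279, 0.96, -0.0]
contact_force: [1.3, 2.0, 7.3]
gripper_width: 0.36
```

Run:
```python
from h import *
rep()
```

```text
t 14.55 p [ 0.498  -0.1606  0.0748] hatchframe u,v mm [-108.9   -0.6] j [-0.454 -0.038  1.979  0.     1.2   -1.46 ] F [1.3 2.  7.3] T [ 0.49 -0.29 -0.03] w 0.36
tool x ang 2.576602817526565 z [ 7.e-04 -2.e-04 -1.e+00]
```

Emit:
step_arm([
  [0,0,0.0002,0,0,0.1,0.01],
  [0,0,0.0002,0,0,0.1,0.01],
  [0,0,0.0002,0,0,0.1,0.01],
  [0,0,0,0,0,0,0.01],
])

```text
time: 14.95
tool_pos: [0.4978, -0.1609, 0.0741]
tool_rot: [0.0, 0.42, 0.908, -0.0]
contact_force: [-0.3, 1.5, 7.7]
gripper_width: 0.358
```

Emit:
step_arm([
  [0,0,0.0002,0,0,0.1,0.01],
  [0,0,0.0002,0,0,0.1,0.01],
  [0,0,0.0002,0,0,0.1,0.01],
  [0,0,0,0,0,0,0.01],
])

```text
time: 15.35
tool_pos: [0.4975, -0.1611, 0.0735]
tool_rot: [0.0, 0.55, 0.835, -0.001]
contact_force: [-0.4, 0.3, 7.1]
gripper_width: 0.355
```

Run:
```python
from h import *
rep()
```

```text
t 15.35 p [ 0.4975 -0.1611  0.0735] hatchframe u,v mm [-109.5   -1. ] j [-4.550e-01 -3.700e-02  1.980e+00 -1.000e-03  1.198e+00 -8.590e-01] F [-0.4  0.3  7.1] T [ 0.14 -0.14 -0.07] w 0.355
tool x ang 1.9758051132962444 z [-4.0e-04 -1.3e-03 -1.0e+00]
```

Emit:
step_arm([
  [0,0,0.0002,0,0,0.1,0.01],
  [0,0,0.0002,0,0,0.1,0.01],
  [0,0,0.0002,0,0,0.1,0.01],
  [0,0,0.0003,0,0,0.1,0.01],
  [0,0,0,0,0,0,0.01],
])

```text
time: 15.85
tool_pos: [0.4971, -0.1613, 0.0725]
tool_rot: [0.0, 0.705, 0.709, -0.001]
contact_force: [-2.2, -0.7, 8.0]
gripper_width: 0.358
```

Emit:
step_arm([
  [0,0,0.0002,0,0,0.1,0.01],
  [0,0,0.0002,0,0,0.1,0.01],
  [0,0,0.0003,0,0,0.1,0.01],
  [0,0,0,0,0,0,0.01],
])

```text
time: 16.25
tool_pos: [0.4968, -0.1613, 0.0718]
tool_rot: [-0.0, 0.803, 0.596, -0.001]
contact_force: [-3.8, 1.0, 8.9]
gripper_width: 0.357
```

Run:
```python
from h import *
rep()
p,d=grab_frame('wrist');cv2.imwrite('pics/w8.png',p[:,:,::-1])
```

```text
t 16.25 p [ 0.4968 -0.1613  0.0718] hatchframe u,v mm [-110.2   -0.9] j [-0.455 -0.035  1.981 -0.003  1.197 -0.159] F [-3.8  1.   8.9] T [ 0.03  0.41 -0.13] w 0.357
tool x ang 1.2759985856613998 z [-0.0025 -0.0015 -1.    ]
```

View pics/w8.png

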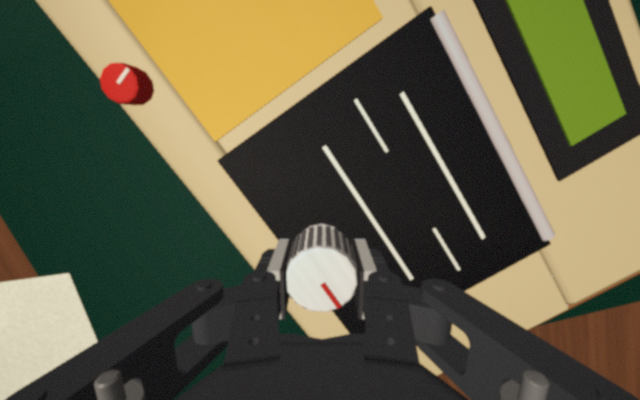

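Emit:
step_arm([
  [0,0,0.0002,0,0,0.1,0.01],
  [0,0,0.0002,0,0,0.1,0.01],
  [0,0,0.0002,0,0,0.1,0.01],
  [0,0,0,0,0,0,0.01],
])

```text
time: 16.7
tool_pos: [0.4964, -0.1611, 0.0712]
tool_rot: [-0.0, 0.883, 0.469, -0.002]
contact_force: [-4.8, 1.5, 9.4]
gripper_width: 0.352
```

Run:
```python
from h import *
rep()
```

```text
t 16.7 p [ 0.4964 -0.1611  0.0712] hatchframe u,v mm [-110.5   -0.7] j [-0.455 -0.034  1.982 -0.003  1.196  0.141] F [-4.8  1.5  9.4] T [ 0.04  0.56 -0.02] w 0.352
tool x ang 0.9760896751802659 z [-0.0035 -0.0013 -1.    ]
```

Emit:
step_arm([
  [0,0,0.0001,0,0,0.07,0.01],
  [0,0,0.0001,0,0,0.07,0.01],
  [0,0,0,0,0,0,0.01],
])

```text
time: 17.0
tool_pos: [0.4963, -0.1611, 0.0711]
tool_rot: [-0.0, 0.914, 0.406, -0.002]
contact_force: [-6.1, 1.3, 10.9]
gripper_width: 0.358
```

Run:
```python
from h import *
rep()
```

```text
t 17.0 p [ 0.4963 -0.1611  0.0711] hatchframe u,v mm [-110.6   -0.6] j [-0.455 -0.034  1.982 -0.003  1.197  0.28 ] F [-6.1  1.3 10.9] T [ 0.08  0.7  -0.03] w 0.358
tool x ang 0.8366584694536395 z [-0.0039 -0.0011 -1.    ]
```

Emit:
step_arm([
  [0,0,0.0001,0,0,0.07,0.01],
  [0,0,0.0001,0,0,0.07,0.01],
  [0,0,0,0,0,0,0.01],
])

```text
time: 17.3
tool_pos: [0.4962, -0.161, 0.071]
tool_rot: [-0.0, 0.94, 0.341, -0.002]
contact_force: [-5.3, 1.4, 11.8]
gripper_width: 0.355
```

Run:
```python
from h import *
rep()
```

```text
t 17.3 p [ 0.4962 -0.161   0.071 ] hatchframe u,v mm [-110.7   -0.5] j [-0.455 -0.034  1.982 -0.003  1.197  0.42 ] F [-5.3  1.4 11.8] T [ 0.18  0.87 -0.05] w 0.355
tool x ang 0.696751379134565 z [-4.3e-03 -9.0e-04 -1.0e+00]
```

Run:
```python
from h import *
p,d=grab_frame('wrist');cv2.imwrite('pics/w9.png',p[:,:,::-1])
p,d=grab_frame('scene');cv2.imwrite('pics/s9.png',cv2.resize(p[120:250,190:350,::-1],None,fx=4,fy=4,interpolation=cv2.INTER_CUBIC))
```

```text
(no output)
```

View pics/w9.png

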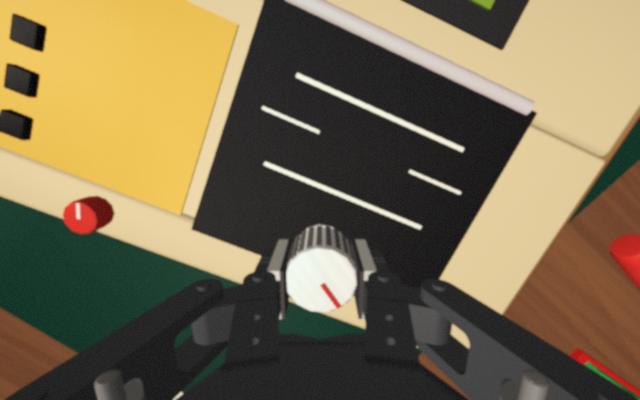

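View pics/s9.png

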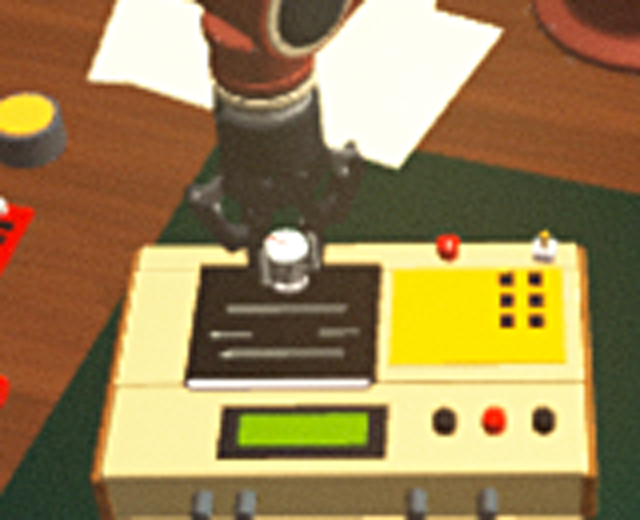

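Emit:
step_arm([
  [0,0,0,0,0,0.07,0.01],
  [0,0,0,0,0,0.05,0.01],
  [0,0,0,0,0,0,0.01],
])

```text
time: 17.7
tool_pos: [0.4961, -0.1609, 0.071]
tool_rot: [-0.0, 0.959, 0.285, -0.002]
contact_force: [-5.5, 2.6, 13.1]
gripper_width: 0.359
```

Run:
```python
from h import *
rep()
```

```text
t 17.7 p [ 0.4961 -0.1609  0.071 ] hatchframe u,v mm [-110.7   -0.3] j [-0.455 -0.034  1.982 -0.003  1.197  0.54 ] F [-5.5  2.6 13.1] T [ 0.2   0.91 -0.06] w 0.359
tool x ang 0.5770838556838993 z [-4.5e-03 -6.0e-04 -1.0e+00]
```

Run:
```python
from h import *
p,d=grab_frame('wrist')
W,r,q=world('wrist',d,np.ones(d.shape,bool))
s=(abs(q-320)<22)&(abs(r-280)<20)
print("top",np.median(W[s,2]),np.percentile(W[s,2],[10,90]),s.sum())
e=W[:,:2]-hng;u=e@hh;v=e@ll
h=(u>-.09)&(u<-.02)&(abs(v)<.06)&(W[:,2]<.08)
print("hatch",np.median(W[h,2]),h.sum(),np.std(W[h,2]))
c='scene';p,d=grab_frame(c)
for rr in cut_out(c,'knob_lift')[:1]:
    W,_,_=world(c,d,rr['mask']);print(rr['conf'],len(W),np.percentile(W[:,2],[5,50,80,95]))
```

```text
top 0.10023137751954558 [0.09951364 0.1009795 ] 1671
hatch 0.06432455577192336 33515 0.0006505562850983137
0.51 115 [0.07580338 0.09632229 0.10098598 0.10299682]
```

Emit:
step_arm([
  [-0.0003,-0.0005,0,0,0,0.05,0.01],
  [0,0,0,0,0,0.05,0.01],
  [0,0,0,0,0,0,0.01],
])

```text
time: 18.15
tool_pos: [0.496, -0.1608, 0.0711]
tool_rot: [0.0, 0.972, 0.236, -0.002]
contact_force: [-4.8, 1.6, 11.0]
gripper_width: 0.356
```

Run:
```python
from h import *
rep()
```

```text
t 18.15 p [ 0.496  -0.1608  0.0711] hatchframe u,v mm [-110.8   -0.2] j [-0.455 -0.035  1.983 -0.003  1.196  0.64 ] F [-4.8  1.6 11. ] T [ 0.08  0.7  -0.05] w 0.356
tool x ang 0.4770283844458672 z [-0.0033 -0.001  -1.    ]
```

Emit:
step_arm([
  [0,0,0,0,0,0.05,0.01],
  [0,0,0,0,0,0.05,0.01],
  [0,0,0,0,0,0,0.01],
])

```text
time: 18.45
tool_pos: [0.496, -0.1607, 0.0711]
tool_rot: [0.0, 0.982, 0.188, -0.002]
contact_force: [-4.6, 1.8, 11.6]
gripper_width: 0.356
```

Run:
```python
from h import *
rep()
p,d=grab_frame('wrist');cv2.imwrite('pics/w10.png',p[:,:,::-1])
```

```text
t 18.45 p [ 0.496  -0.1607  0.0711] hatchframe u,v mm [-1.108e+02 -1.000e-01] j [-0.455 -0.035  1.983 -0.003  1.196  0.74 ] F [-4.6  1.8 11.6] T [ 0.2   0.71 -0.  ] w 0.356
tool x ang 0.3773201900498615 z [-3.5e-03 -9.0e-04 -1.0e+00]
```

View pics/w10.png

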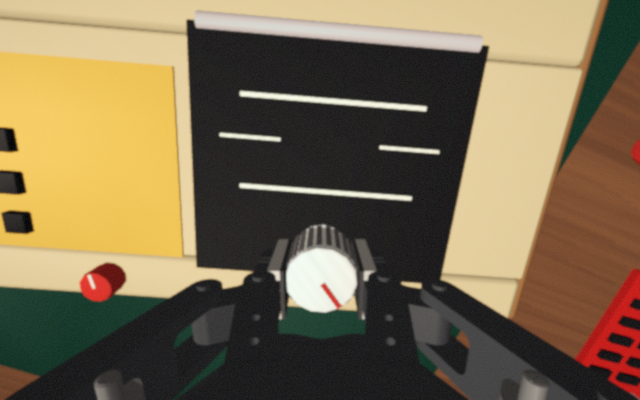

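Emit:
step_arm([
  [0,0,0,0,0,0.05,0.01],
  [0,0,0,0,0,0.05,0.01],
  [0,0,0,0,0,0,0.01],
])

```text
time: 18.8
tool_pos: [0.4959, -0.1606, 0.071]
tool_rot: [0.0, 0.99, 0.139, -0.002]
contact_force: [-4.5, 2.5, 12.5]
gripper_width: 0.354
```

Run:
```python
from h import *
rep()
```

```text
t 18.8 p [ 0.4959 -0.1606  0.071 ] hatchframe u,v mm [-110.9    0. ] j [-0.455 -0.035  1.983 -0.003  1.197  0.838] F [-4.5  2.5 12.5] T [0.28 0.77 0.38] w 0.354
tool x ang 0.2789216068046044 z [-0.0039 -0.001  -1.    ]
```

Emit:
step_arm([
  [0,0,0,0,0,0.05,0.01],
  [0,0,0,0,0,0.05,0.01],
  [0,0,0,0,0,0,0.01],
])

```text
time: 19.1
tool_pos: [0.4959, -0.1605, 0.071]
tool_rot: [0.0, 0.996, 0.09, -0.002]
contact_force: [-5.3, 3.6, 11.9]
gripper_width: 0.354
```

Run:
```python
from h import *
rep()
```

```text
t 19.1 p [ 0.4959 -0.1605  0.071 ] hatchframe u,v mm [-1.109e+02  1.000e-01] j [-0.454 -0.035  1.983 -0.003  1.197  0.937] F [-5.3  3.6 11.9] T [0.28 0.71 0.97] w 0.354
tool x ang 0.18072945591516903 z [-0.0041 -0.0013 -1.    ]
```

Run:
```python
from h import *
p,d=grab_frame('wrist');cv2.imwrite('pics/w11.png',p[:,:,::-1])
```

```text
(no output)
```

View pics/w11.png

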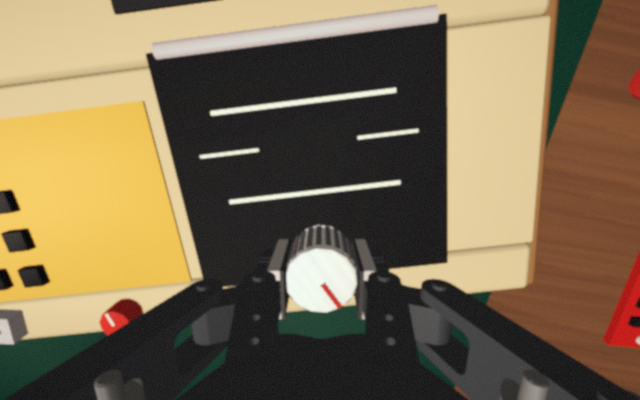

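Emit:
step_arm([
  [0,0,0,0,0,0.04,0.01],
  [0,0,0,0,0,0,0.01],
])

```text
time: 19.35
tool_pos: [0.4958, -0.1605, 0.071]
tool_rot: [0.0, 0.997, 0.071, -0.002]
contact_force: [-4.8, 2.4, 11.6]
gripper_width: 0.356
```

Run:
```python
from h import *
rep()
```

```text
t 19.35 p [ 0.4958 -0.1605  0.071 ] hatchframe u,v mm [-110.9    0.2] j [-0.454 -0.035  1.983 -0.003  1.197  0.976] F [-4.8  2.4 11.6] T [0.35 0.76 1.11] w 0.356
tool x ang 0.14151972556803274 z [-0.0043 -0.0013 -1.    ]
```

Emit:
step_arm([
  [0,0,-0.0015,0,0,0,0.01],
  [0,0,0,0,0,0,0.03],
  [0,0,0,0,0,0,0.045],
  [0,0,0,0,0,0,0.06],
  [0,0,0,0,0,0,0.06],
])

```text
time: 19.85
tool_pos: [0.4965, -0.1601, 0.071]
tool_rot: [-0.0, 0.998, 0.068, -0.001]
contact_force: [-0.3, -0.0, 0.0]
gripper_width: 0.699
```

Run:
```python
from h import *
rep()
p,d=grab_frame('wrist');cv2.imwrite('pics/w12.png',p[:,:,::-1])
W,r,q=world('wrist',d,np.ones(d.shape,bool))
s=(abs(q-320)<22)&(abs(r-280)<20)
print("top",np.median(W[s,2]))
```

```text
t 19.85 p [ 0.4965 -0.1601  0.071 ] hatchframe u,v mm [-110.1    0.3] j [-0.455 -0.035  1.983  0.     1.195  0.979] F [-0.3 -0.   0. ] T [-0.01  0.   -0.  ] w 0.699
tool x ang 0.13670704570441275 z [-1.2e-03  6.0e-04 -1.0e+00]
top 0.1004453039552442
```

View pics/w12.png

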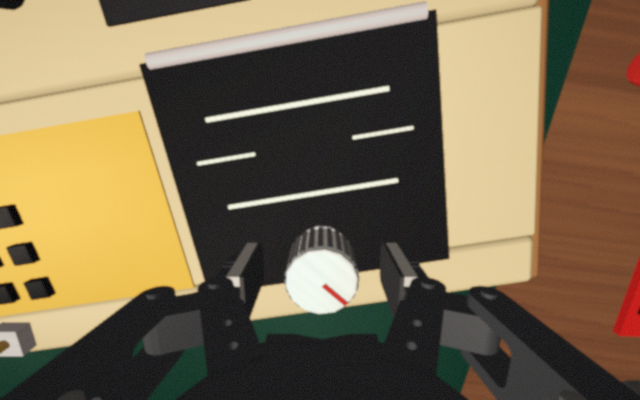

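Emit:
step_arm([
  [0,0,-0.01,0,0,0,0.07],
  [0,0,-0.03,0,0,0,0.08],
  [0,0,-0.04,0,0,0,0.08],
  [0,0,-0.05,0,0,0,0.08],
  [0,0,-0.03,0,0,0,0.08],
  [0,0,0,0,0,0,0.08],
  [0,0,0,0,0,0,0.08],
])

```text
time: 20.6
tool_pos: [0.4974, -0.1604, 0.2331]
tool_rot: [0.001, 0.998, 0.069, 0.001]
contact_force: [-1.0, -0.0, -0.2]
gripper_width: 0.938
```

Run:
```python
from h import *
rep()
a=[]
for c in ['scene','wrist']:
    p,d=grab_frame(c);cv2.imwrite(f'pics/{c}13.png',p[:,:,::-1])
    for n in ["knob_lift","hatch"]:
        for r in cut_out(c,n)[:1]:
            W,_,_=world(c,d,r["mask"]);z=W[:,2]
            print(c,n,r["conf"],np.round(np.percentile(z,[5,50,90,95]),4))
            if n=="hatch":
                e=W[:,:2]-hng;u=e@hh;v=e@ll;s=(z<.075)&(z>.055)&(u>-.125)&(u<0);A=np.c_[u[s],v[s],np.ones(s.sum())];print(" plane",np.linalg.lstsq(A,z[s],rcond=None)[0])
cv2.imwrite('pics/s13.png',cv2.resize(cv2.imread('pics/scene13.png')[120:270,190:370],None,fx=4,fy=4,interpolation=cv2.INTER_CUBIC))
```

```text
t 20.6 p [ 0.4974 -0.1604  0.2331] hatchframe u,v mm [-109.3   -0.2] j [-0.454 -0.198  1.847 -0.     1.489  0.979] F [-1.  -0.  -0.2] T [ 0.   -0.    0.03] w 0.938
tool x ang 0.13755521553041586 z [ 0.0022 -0.0011 -1.    ]
scene knob_lift 0.71 [0.0763 0.0969 0.1017 0.1029]
scene hatch 0.68 [0.0013 0.0078 0.0146 0.0178]
 plane [0. 0. 0.]
wrist knob_lift 0.67 [0.0863 0.1001 0.1011 0.1013]
wrist hatch 0.84 [0.0634 0.0647 0.0662 0.0979]
 plane [ 0.00488186 -0.0012004   0.06499245]
```

View pics/s13.png

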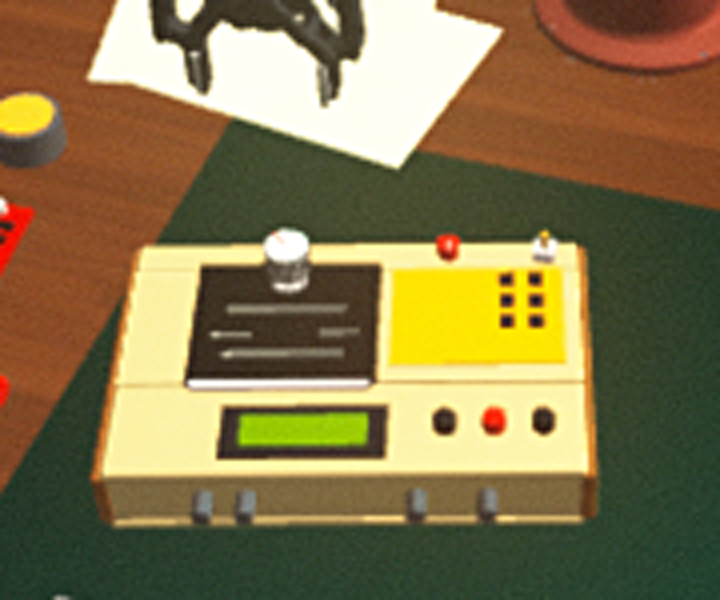

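View pics/wrist13.png

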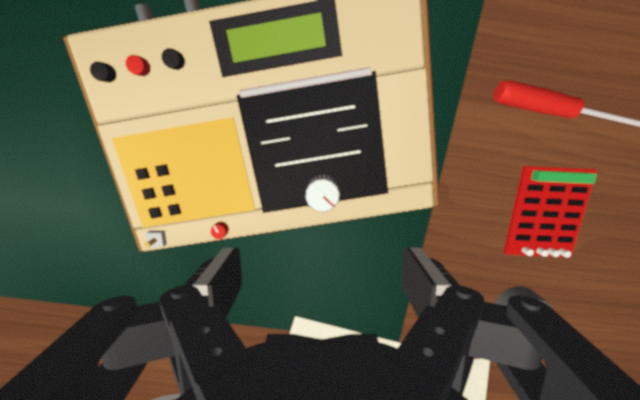

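```bash
python3 -c "
from plant import *
print(job_done());print(state()['time'])"
```

```text
the job is handed in; nothing more can be done
None
the job is handed in; nothing more can be done
```

I shut the hatch, and its knob screw is run in with the head down. I handed the job in at about 20.8 s on the robot's clock, with the gripper open and well clear above the synth.

1. **Shutting the hatch:** I pushed it down with closed fingertips beside the knob until it came up firm at about 9 N.
2. **Finding the thread start:** I gripped the knob and pressed until the total was about 12 N, roughly 9 N of that on the thread. I then turned counter-clockwise about 0.8 rad. The force fell to the spring level and the knob dropped about 5.6 mm, matching the figure given.
3. **Running it in:** Only after the drop did I turn clockwise, about 2.5 rad. The knob followed the thread pitch down, and near the end it met a hard stop at about 1.1 N m.

**Last checks**
- **Knob height:** the knob top is 14 mm lower than when sprung out, and it stayed there after I let go.
- **Hatch:** its face lies level at about 64–65 mm.
- **Loose things:** the cap and potentiometer on the deck look unmoved in the last pictures. I did not measure the loose things on the bench again at the end.

**Checks that disagreed**
- The knob reached its lowest height about 0.5 rad before the hard stop, so I kept turning until the torque rose.
- On release it sprang back about 0.2 rad, which I take as the wind-up against the stop relaxing.
- The hatch detector picked the wrong object in the last scene picture, so the hatch check rests on the wrist camera.

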